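Rock the stuck locating block out of the carving jig

ROBOT

A 6-joint arm with a two-finger parallel gripper is mounted at the origin on the work surface. World frame = base frame: x ahead of the robot, y to its left, z up, the work surface at z = 0. Lengths are in m, angles in degrees, forces in N, time in s.
With the tool pointing down it reaches from about 0.4 to 0.825 m from the base axis. Payload 7 kg.
Tool frame: the origin (TCP) lies midway between the tips of the shut fingers; the grasp point (between the pads) lies 19 mm behind it; z points along the fingers, y is the line along which they close (so a half turn about z gives the same grasp; the last joint's range is limited). The gripper opens to 88 mm and grips with 3 to 60 N. Pads are 19 mm wide; open, the fingers measure 130 mm over their backs; the gripper's body (78 mm by 193 mm) begins 47 mm behind the grasp point.
Start: joints at [-53.623, 20.546, 0.682, 0, -70.136, -16.507], TCP at [0.229, -0.635, 0.227] pointing down, gripper open.
Joint ranges: [-176.03, 176.03], [-82.01, 121.73], [-58.28, 71.71], [-173.87, 95.51], [-174.79, -0.11], [-173.66, 173.66]. Speed limits (degrees/s): [136.94, 136.94, 172.46, 180, 180, 180].

INTERFACE

Orientations are given as [roll, pitch, yaw] about the fixed x, y, z axes, in that order (R = Rz(yaw) Ry(pitch) Rx(roll)).
In Python, from plant import ctrl gives the robot as it stands.
- The arm moves only by the tool step_arm, never from a script. Its argument "rows" is a list of rows, each a list of 3 entries, a list of its own where there are three numbers: the closure, from 0 (fully open) to 1 (shut), then the shift along the world's x, y, z in mm, then the turn, a rotation vector about the world's x, y, z in rad. A call has exactly 5 rows; each row is the pose to reach, as a shift and turn from the pose commanded when the call began; what a row does not reach only later rows make up. A row lasts 1/12 s, in which the tool goes at most 41.7 mm and 7.16 degrees, less where a joint would pass 70% of its speed; a pose out of reach is approached as far as the arm can. A call with a gripper value outside its range is refused whole. The fingers move at their own pace and stop on an object; the grip force is fixed at half the most. Time passes only in rows, so rows that repeat a pose let the fingers close, or fill a call up. It gives the time, the measured TCP pose, the force, the opening and the grip force at its end, in the units of the state.
- ctrl.get_obs(): the state, without advancing time (a new reading comes with each control period).
- ctrl.snapshot(name): name is "scene" or "top" or "wrist"; returns the picture (400x640x3 uint8, red, green, blue); there is no depth.
- ctrl.camera_model(name): a dict with "intrinsics" (3x3 intrinsics, pixels), "R" (3x3) and "t" (3): a world point X has camera coordinates R X + t. Camera axes: x right, y down, z forward; pixel columns grow to the right and rows downward; lengths in m; the calibration is good to about 2 mm. A picture is of the moment at which its call begins: read the wrist's pose just before it. camera_model takes no time and is no camera call; for the wrist camera it gives the pose at the moment of the call.
- ctrl.close_job(): hands the job in; it is judged then, once.
The state is a dict: "clock": time; "joint_pos": joint angles; "qvel": joint speeds; "tau": joint torques, N m; "tool_pos": TCP position; "orientation": TCP orientation; "force": force on the tool from outside, world axes, zero at the start; "moment": the same for the moment, N m; "opening": finger opening in m; "gripper_force": force on a finger pad.
Only numpy, scipy, OpenCV 4.12 (cv2) and the standard library are available. Lean on these libraries where they do the work, as an engineer would, in place of code of your own. Each camera call takes 0.05 s, during which the arm holds its last target. There are 200 camera calls.

TASK

The wooden locating block is stuck fast in the slot of the carving jig. Take it by its narrow upper part and, with a gentle upward pull, rock it side to side along the slot, a clear tilt each way while it is still in the slot, until it comes free; a straight yank would lift the whole jig, which must stay down flat on the bench close to where it is. Finish while still holding the block: keep it in the gripper, upright and straight above its slot, just clear of the jig, a centimetre or two up, and leave the other things on the bench alone.

Things in the scene. Friction and masses are not known exactly. Their poses are not given: they have to be found in the camera images.
- base: Carving jig, loose on the bench: light wooden board on a dark steel plate, 150 (x) x 260 (y) x 30 mm high, 2.4 kg, with a low darker fence (14 mm wide, 14 mm tall, 220 mm long) on top along its +x edge. Origin: centre of its underside; z up. In the middle of its top is the slot, long in y: 24 mm wide in x, 24 mm deep (floor 6 mm above the bench). Must not lift or tip.
- slot_mouth (a point): Centre of the slot's mouth, level with the jig's top face, 30 mm above the bench; axes as the jig's. The slot's ends at +y and -y are black rubber pads on springs (2 mm give each) that squeeze the block's ends and hold each by 15 to 20 N of friction: a straight pull needs 30 to 40 N and lifts the jig (failure); up to about 15 N of pull while rocking is safe.
- block: Locating block, mid-brown hardwood, about 0.16 kg, 84 mm tall. Foot 22 (x) x 60 (y) x 34 mm high; centred on it an upper part to grip, 22 (x) x 30 (y) x 50 mm high, flat sides (34 to 84 mm above the underside). Origin: centre of its underside; z up the block, y along the slot. Starts with its underside on the slot floor, 24 mm of the foot in the slot, axes as the jig's.
- block_top (a point): Centre of the block's top face, 84 mm above its underside. Rocking: the block tilts along the slot (about the jig's x axis) up to about 0.12 rad each way when seated, more as it rises; this slides one end up past its pad at a time. Each swing from one side to the other can gain 3 to 5 mm of height, and the block stays where it has climbed to.
- mallet: Bystander: wooden mallet lying on the bench to the robot's left, leave alone.
- gouge: Bystander: carving gouge (handle with a thin steel shaft) lying on the bench to the robot's right, leave alone.
- jar: Bystander: closed jar, 64 mm diameter, 85 mm tall, origin at the centre of its underside, standing to the left and farther away, leave alone.
Mind the look-alikes: they are no part of the job. Several things have the shape of the block; the one meant has the colours described above.

How it is judged (in metres and radians):
On the way, in this order (a step that is already met when the one before it is completed fails the run):
1. the block, still in the slot, is rocked to one side (the slot's +y side): its top stands 3 mm or more off the slot's middle (y of block_top in the frame of slot_mouth above 0.003 m and z of block in the frame of slot_mouth below -0.002 m and angle between the z axis of block and the z axis of base, either way round above 0.03 rad), for 0.05 s.
2. the block, still in the slot, is rocked to the other side: its top stands 3 mm or more off the slot's middle (y of block_top in the frame of slot_mouth below -0.003 m and z of block in the frame of slot_mouth below -0.002 m and angle between the z axis of block and the z axis of base, either way round above 0.03 rad), for 0.05 s.
At the end, for the whole second after the job is handed in: The block is held still by the fingers, upright within 10 degrees, its underside 3 to 40 mm above the jig's top face and within 20 mm of straight above the slot, touching nothing of the jig; the jig lies flat and still on the bench within 40 mm of where it began (z of block in the frame of slot_mouth between 0.003 and 0.04 m and horizontal distance between block and slot_mouth below 0.02 m and angle between block's own z axis and vertical below 0.17 rad and contact force between block and base below 0.1 N and contact force between block and the fingers above 2 N and linear speed of block below 0.02 m/s and height (world z) of base below 0.003 m and angle between base's own z axis and vertical below 0.02 rad and linear speed of base below 0.01 m/s and distance of base from where it was at the start of the episode below 0.04 m); the arm keeps its last pose, push and grip.
It fails at once if the jig is lifted off the bench (6 mm) or tipped (0.06 rad) (height (world z) of base above 0.006 m or angle between base's own z axis and vertical above 0.06 rad).
It fails at once if a bystander is moved by more than 30 mm (distance of any of mallet, gouge, jar from where it was at the start of the episode above 0.03 m).
It also fails if it takes over 45 s, if anything falls off the work surface, if the arm or the gripper's body presses on something with over 40 N, if the wrist force passes 120 N, or if a joint passes its speed limit or range.

## Working session

There is one attempt and no reset: what is moved stays moved. The work goes in short steps, Python scripts to look and compute and a tool call to move; the robot and the scene stay as the last step left them, time stands still between calls to the robot, and variables do not carry over. Pictures are saved under pics/ and viewed, at most 10 in all, crops included, and the job is handed in when it is done.

Besides the shell and the picture viewer there is one more tool, called after ">>>" as name([rows], argument=value, ...), one row to a line, values as JSON. step_arm: Moves the arm, as the interface text tells. Its arguments: {"type":"object","properties":{"rows":{"type":"array"}},"required":["rows"]}

```bash
mkdir -p pics
python3 - <<'E'
from plant import ctrl
import cv2
for n in("top","scene"):
    cv2.imwrite(f"pics/{n}0.png",ctrl.snapshot(n)[:,:,::-1])
print(ctrl.get_obs())
print(ctrl.camera_model("top"))
E
```

```text
{'clock': 0.1, 'joint_pos': array([-5.36238256e+01,  2.05859257e+01,  6.37812909e-01, -1.64108647e-02,
       -7.01366087e+01, -1.65077453e+01]), 'qvel': array([-0.02938294, -0.09364139,  0.034199  ,  0.0679531 , -0.02139882,
        0.17208715]), 'tau': array([-4.54158826e-04, -5.84162521e+01,  2.93749273e+01,  7.01536685e+00,
        1.01467530e-02, -9.03086902e-05]), 'tool_pos': array([ 0.22922537, -0.6344071 ,  0.22572723]), 'orientation': array([ 1.79914387e+02, -9.28298456e-03, -1.60137151e+02]), 'force': array([-0.90263577, -0.45425648, -0.54153927]), 'moment': array([-0.07515279,  0.05037743,  0.02211054]), 'gripper_force': 0.0, 'opening': 0.08736211280077598}
{'intrinsics': array([[421.56733469,   0.        , 320.17219448],
       [  0.        , 421.56733469, 194.26733204],
       [  0.        ,   0.        ,   1.        ]]), 'R': array([[-0.00887626, -0.99969821, -0.02290638],
       [-0.98818902,  0.01227402, -0.15274755],
       [ 0.1529826 ,  0.02128   , -0.98799974]]), 't': array([0.04107301, 0.5367762 , 1.09265385])}
```

View pics/top0.png

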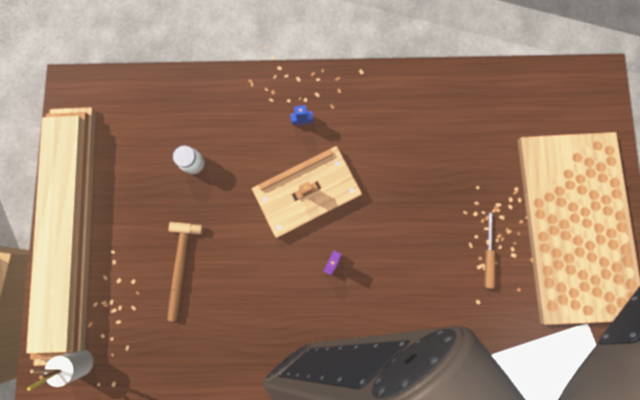

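View pics/scene0.png

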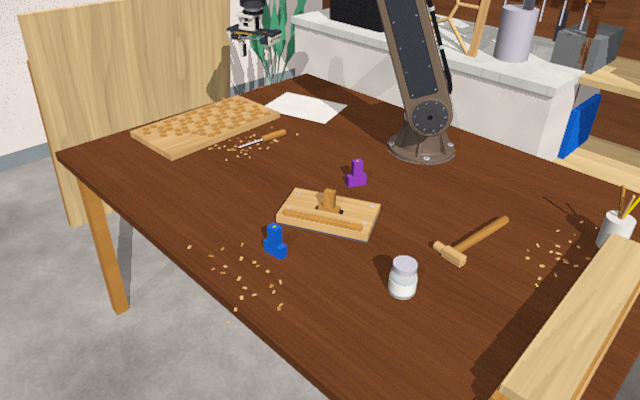

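The top view shows the jig centred near (306,192), with the fence on its far edge and the brown block in the middle. The blue (302,116) and purple (333,263) shapes are look-alikes. Next I'll zoom in on the jig.

Run:
```python
import cv2
a=cv2.imread("pics/top0.png")[137:247,240:375]
cv2.imwrite("pics/crop.png",cv2.resize(a,None,fx=5.4,fy=5.4,interpolation=cv2.INTER_CUBIC))
```

```text
(no output)
```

View pics/crop.png

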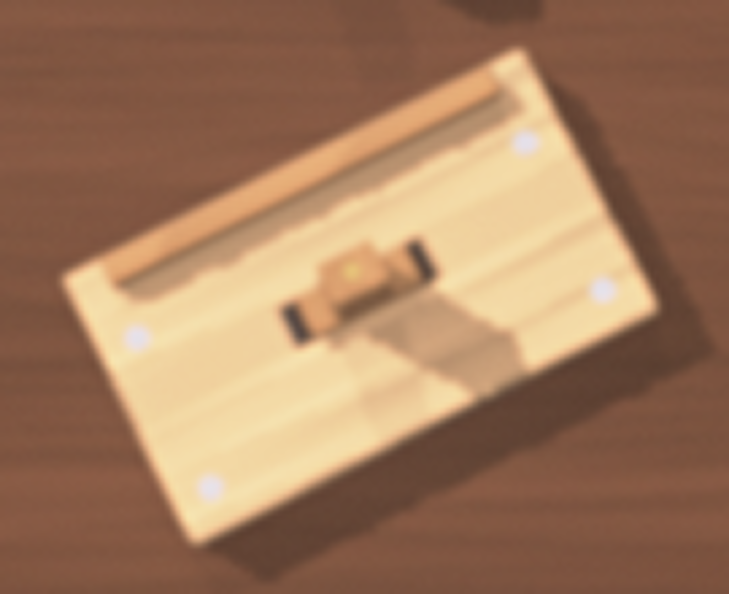

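The crop shows the board's corners at (63,278), (522,48), (658,308) and (195,545). The block's top is near (353,272), and the black pads are at (297,324) and (421,260).

```bash
cat > h.py <<'E'
from plant import ctrl
import numpy as np
def ray(n,uv,z,m=None):
    m=m or ctrl.camera_model(n); R,t=m["R"],m["t"]
    d=R.T@np.linalg.solve(m["intrinsics"],[*uv,1]); c=-R.T@t
    return c+d*(z-c[2])/d[2]
E
python3 - <<'E'
from h import *
f=lambda p,z: ray("top",(p[0]/5.4+240-.4,p[1]/5.4+137-.4),z)
C=[f(p,.03) for p in((63,278),(522,48),(658,308),(195,545))]
for a,b in((0,1),(1,2),(2,3),(3,0)):
    d=C[b]-C[a]; print(np.linalg.norm(d[:2]),np.degrees(np.arctan2(d[1],d[0])))
print(sum(C)/4, f((353,272),.09), (f((297,324),.03)+f((421,260),.03))/2)
o=ctrl.get_obs(); print(o["tool_pos"],o["orientation"])
E
```

```text
0.2615015431644149 -63.54390340228436
0.1509683386868661 -153.94577071823667
0.25987231354974777 116.58335445581491
0.15154289477968577 26.671982937014256
[0.54895066 0.07334894 0.03      ] [0.54927305 0.07343947 0.09      ] [0.54940495 0.07387577 0.03      ]
[ 0.22922537 -0.6344071   0.22572723] [ 1.79914387e+02 -9.28298456e-03 -1.60137151e+02]
```

>>> step_arm([
  [0,[16,36,0],[0,0,0.02]],
  [0,[32,72,0],[0,0,0.04]],
  [0,[48,108,0],[0,0,0.06]],
  [0,[64,144,0],[0,0,0.08]],
  [0,[80,178,0],[0,0,0.112]],
])

```text
clock: 0.52
tool_pos: [0.3094, -0.4548, 0.2261]
orientation: [180.0, -0.0, -153.7]
force: [0.7, 0.0, -0.5]
opening: 0.0878
gripper_force: 0.0
```

>>> step_arm([
  [0,[16,36,0],[0,0,0]],
  [0,[32,72,0],[0,0,0]],
  [0,[48,108,0],[0,0,0]],
  [0,[64,144,0],[0,0,0]],
  [0,[80,178,0],[0,0,0]],
])

```text
clock: 0.93
tool_pos: [0.3895, -0.2768, 0.2265]
orientation: [180.0, 0.0, -153.7]
force: [1.8, 0.3, -0.5]
opening: 0.0875
gripper_force: 0.0
```

>>> step_arm([
  [0,[16,36,0],[0,0,0]],
  [0,[32,72,0],[0,0,0]],
  [0,[48,108,0],[0,0,0]],
  [0,[64,144,0],[0,0,0]],
  [0,[80,178,0],[0,0,0]],
])

```text
clock: 1.35
tool_pos: [0.4695, -0.0987, 0.2266]
orientation: [180.0, 0.0, -153.7]
force: [0.3, 0.0, -0.6]
opening: 0.0879
gripper_force: 0.0
```

>>> step_arm([
  [0,[16,36,0],[0,0,0]],
  [0,[32,72,0],[0,0,0]],
  [0,[48,108,0],[0,0,0]],
  [0,[64,144,0],[0,0,0]],
  [0,[80,174,0],[0,0,0]],
])

```text
clock: 1.77
tool_pos: [0.5496, 0.0757, 0.2264]
orientation: [180.0, -0.0, -153.7]
force: [0.6, -0.7, 1.0]
opening: 0.0879
gripper_force: 0.0
```

Run:
```python
from h import *
import cv2
m=ctrl.camera_model("wrist");im=ctrl.snapshot("wrist")
cv2.imwrite("pics/w1.png",im[:,:,::-1])
np.save("w1.npy",m,allow_pickle=True);print(m)
```

```text
{'intrinsics': array([[319.4381419 ,   0.        , 324.19557366],
       [  0.        , 319.4381419 , 199.95843774],
       [  0.        ,   0.        ,   1.        ]]), 'R': array([[-4.44539712e-01,  8.95758952e-01, -5.86613745e-04],
       [ 8.57148904e-01,  4.25568655e-01,  2.90150093e-01],
       [ 2.60154188e-01,  1.28480423e-01, -9.56980971e-01]]), 't': array([ 0.1766974 , -0.54013036,  0.23816511])}
```

View pics/w1.png

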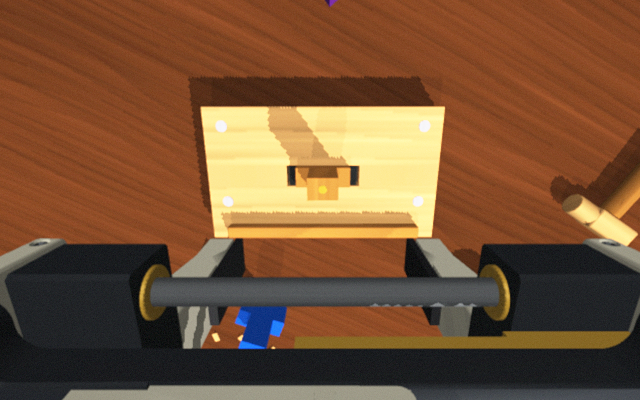

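The wrist view shows the jig square to the gripper. Its corners are at (201,107), (444,107), (436,238) and (215,237), the block's top is at (323,189), and the pads are at (292,176) and (354,175).

Run:
```python
from h import *
f=lambda p,z: ray("wrist",p,z)
C=[f(p,.03) for p in((201,107),(444,107),(436,238),(215,237))]
for a,b in((0,1),(1,2),(2,3),(3,0)):
    d=C[b]-C[a]; print(np.linalg.norm(d[:2]),np.degrees(np.arctan2(d[1],d[0])))
print(sum(C)/4, f((323,189),.09), (f((291.5,176),.03)+f((354.5,175.5),.03))/2)
print(ctrl.get_obs()["tool_pos"])
```

```text
0.25871137688258566 116.49480025575687
0.15138113944506346 29.10726674028248
0.26564478261335434 -63.76365011728366
0.15002553946788125 -153.51692378483133
[0.5540203  0.07964624 0.03      ] [0.55351324 0.07832925 0.09      ] [0.55410128 0.07830646 0.03      ]
[0.55270111 0.07935846 0.22593188]
```

Run:
```python
from h import *
m=np.load("w1.npy",allow_pickle=True).item()
f=lambda p,z: ray("wrist",p,z,m)
C=[f(p,.03) for p in((201,107),(444,107),(436,238),(215,237))]
print(sum(C)/4, f((323,189),.09), (f((291.5,176),.03)+f((354.5,175.5),.03))/2)
o=ctrl.get_obs();print(o["tool_pos"],o["qvel"])
```

```text
[0.5507984  0.07597686 0.03      ] [0.55040609 0.07467622 0.09      ] [0.55090085 0.07463043 0.03      ]
[0.55270111 0.07935846 0.22593188] [-2.93308575 -1.66392942 -3.52685461  0.02064725  0.28085835  5.20862497]
```

>>> step_arm([
  [0,[1,1,-20],[0,0,0]],
  [0,[1,1,-55],[0,0,0]],
  [0,[1,1,-85],[0,0,0]],
  [0,[1,1,-105],[0,0,0]],
  [0,[1,1,-115],[0,0,0]],
])

```text
clock: 2.23
tool_pos: [0.5485, 0.0735, 0.1083]
orientation: [180.0, -0.3, -153.7]
force: [-0.8, 0.8, 0.4]
opening: 0.0876
gripper_force: 0.0
```

>>> step_arm([
  [0,[0,0,-12],[0,0,0]],
  [0,[0,0,-30],[0,0,0]],
  [0,[0,0,-48],[0,0,0]],
  [0,[0,0,-58],[0,0,0]],
  [0,[0,0,-62],[0,0,0]],
])

```text
clock: 2.65
tool_pos: [0.5498, 0.0738, 0.0484]
orientation: [180.0, -0.1, -153.7]
force: [-0.3, -1.3, 0.3]
opening: 0.0877
gripper_force: 0.0
```

>>> step_arm([
  [0,[0,0,0],[0,0,0]],
  [0,[0,0,0],[0,0,0]],
  [0,[0,0,0],[0,0,0]],
  [0,[0,0,0],[0,0,0]],
  [0,[0,0,0],[0,0,0]],
])

```text
clock: 3.07
tool_pos: [0.5508, 0.0744, 0.0504]
orientation: [-180.0, 0.1, -153.7]
force: [0.6, -0.1, -0.1]
opening: 0.0877
gripper_force: 0.0
```

Run:
```python
from h import *
import cv2
cv2.imwrite("pics/w2.png",ctrl.snapshot("wrist")[:,:,::-1])
o=ctrl.get_obs();print(o["tool_pos"],o["orientation"],o["force"])
```

```text
[0.55074253 0.07437495 0.05025036] [ 1.79999814e+02  7.04200652e-02 -1.53708552e+02] [-0.59781978  0.32434312 -0.88666726]
```

View pics/w2.png

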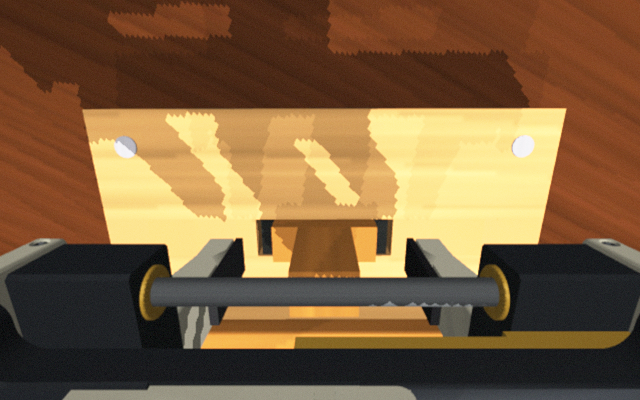

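The block sits midway between the fingers, with its foot centred on column 324. I'll close the gripper now.

>>> step_arm([
  [1,[0,0,0],[0,0,0]],
  [1,[0,0,0],[0,0,0]],
  [1,[0,0,0],[0,0,0]],
  [1,[0,0,0],[0,0,0]],
  [1,[0,0,0],[0,0,0]],
])

```text
clock: 3.53
tool_pos: [0.5504, 0.0742, 0.0496]
orientation: [-180.0, -0.0, -153.7]
force: [-0.1, 0.6, -0.1]
opening: 0.06
gripper_force: 0.0
```

>>> step_arm([
  [1,[0,0,0],[0,0,0]],
  [1,[0,0,0],[0,0,0]],
  [1,[0,0,0],[0,0,0]],
  [1,[0,0,0],[0,0,0]],
  [1,[0,0,0],[0,0,0]],
])

```text
clock: 3.95
tool_pos: [0.5504, 0.0742, 0.0495]
orientation: [-180.0, -0.0, -153.7]
force: [-0.4, 0.4, 0.1]
opening: 0.0302
gripper_force: 30.0
```

>>> step_arm([
  [1,[-0.4,0.8,0.6],[-0.018,-0.009,0]],
  [1,[-0.8,1.6,1.2],[-0.036,-0.018,0]],
  [1,[-1.1,2.2,1.6],[-0.05,-0.025,0]],
  [1,[-1.1,2.2,1.6],[-0.05,-0.025,0]],
  [1,[-1.1,2.2,1.6],[-0.05,-0.025,0]],
])

```text
clock: 4.37
tool_pos: [0.5492, 0.0765, 0.0511]
orientation: [-176.8, 0.0, -153.7]
force: [0.6, -2.2, -1.6]
opening: 0.0301
gripper_force: 30.0
```

>>> step_arm([
  [1,[-0.4,0.7,0.5],[-0.016,-0.008,0]],
  [1,[-0.8,1.5,1.0],[-0.032,-0.016,0]],
  [1,[-1.0,1.9,1.2],[-0.041,-0.02,0]],
  [1,[-1.0,1.9,1.2],[-0.041,-0.02,0]],
  [1,[-1.0,1.9,1.2],[-0.041,-0.02,0]],
])

```text
clock: 4.78
tool_pos: [0.5483, 0.0782, 0.0523]
orientation: [-174.2, -0.0, -153.7]
force: [2.6, -2.6, -1.9]
opening: 0.0298
gripper_force: 30.0
```

Run:
```python
from h import *
import cv2
a=ctrl.snapshot("wrist")[:,:,::-1]; b=ctrl.snapshot("scene")[160:260,240:420,::-1]
cv2.imwrite("pics/w3.png",np.vstack([cv2.resize(a[180:360,160:480],(640,360)),cv2.resize(b,(640,240))[:]]) )
o=ctrl.get_obs();print(o["tool_pos"],o["orientation"],o["force"],o["moment"])
```

```text
[0.54835409 0.07812818 0.05234657] [-1.74212530e+02 -3.77981053e-03 -1.53732527e+02] [ 1.73554765 -3.12130545 -2.0594846 ] [-0.04394158 -0.35598893  0.01027979]
```

View pics/w3.png

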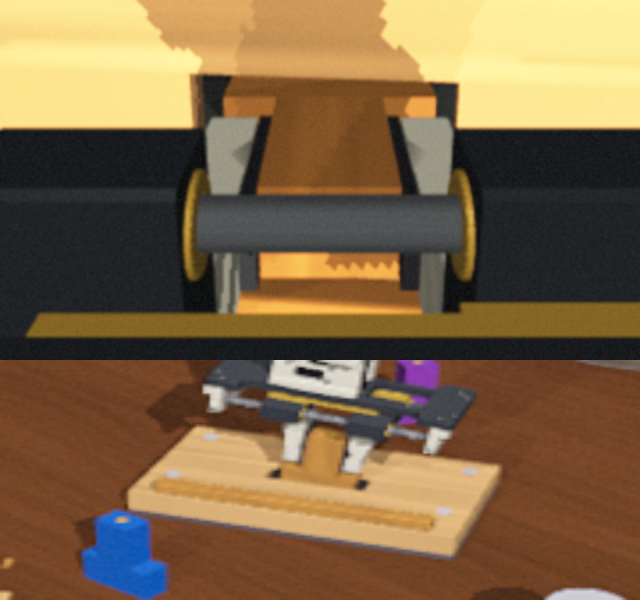

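The block tilts with the gripper toward +y and the jig stays flat. Next is the swing to the other side.

>>> step_arm([
  [1,[1.0,-2.0,1.3],[0.045,0.022,0]],
  [1,[2.0,-4.0,2.6],[0.09,0.045,0]],
  [1,[3.0,-6.0,3.8],[0.135,0.067,0]],
  [1,[4.0,-8.0,5.0],[0.18,0.09,0]],
  [1,[4.0,-8.0,5.0],[0.18,0.09,0]],
])

```text
clock: 5.3
tool_pos: [0.5527, 0.0695, 0.058]
orientation: [174.1, -0.1, -153.8]
force: [-4.8, 1.2, 9.4]
opening: 0.0299
gripper_force: 30.0
```

Run:
```python
from h import *
import cv2
a=ctrl.snapshot("wrist")[:,:,::-1]; b=ctrl.snapshot("scene")[160:260,240:420,::-1]
cv2.imwrite("pics/w4.png",np.vstack([cv2.resize(a[180:360,160:480],(640,360)),cv2.resize(b,(640,240))[:]]) )
o=ctrl.get_obs();print(o["tool_pos"],o["orientation"],o["force"],o["moment"])
```

```text
[0.55246213 0.06992935 0.05800729] [ 1.74230174e+02 -5.10594334e-02 -1.53797705e+02] [-2.8497561   0.59987973  6.04316328] [0.63325043 1.37278003 0.19166393]
```

View pics/w4.png

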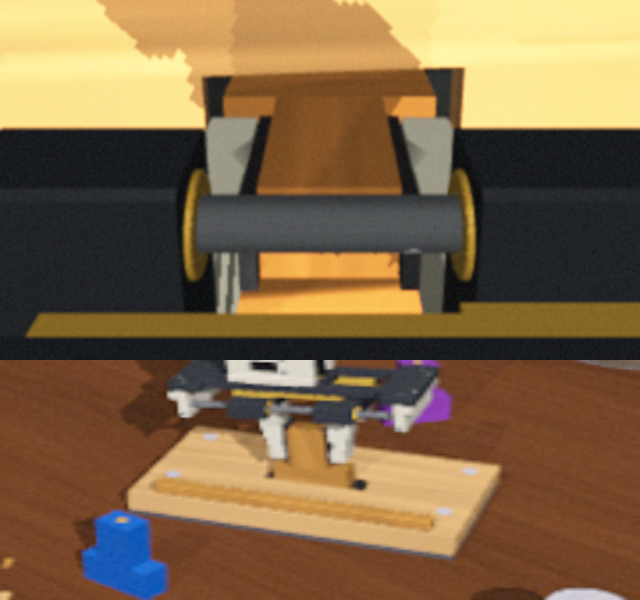

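Both rocks succeeded: the block holds in the grip, the jig is flat, and the block is about 8 mm up. I'll keep rocking.

>>> step_arm([
  [1,[-1.0,2.0,1.3],[-0.045,-0.022,0]],
  [1,[-2.0,4.0,2.6],[-0.09,-0.045,0]],
  [1,[-3.0,6.0,3.8],[-0.135,-0.067,0]],
  [1,[-4.0,8.0,5.0],[-0.18,-0.09,0]],
  [1,[-4.0,8.0,5.0],[-0.18,-0.09,0]],
])

```text
clock: 5.82
tool_pos: [0.548, 0.0791, 0.0629]
orientation: [-174.0, 0.0, -153.6]
force: [2.8, -3.9, 2.3]
opening: 0.0302
gripper_force: 30.0
```

>>> step_arm([
  [1,[1.0,-2.0,1.3],[0.045,0.022,0]],
  [1,[2.0,-4.0,2.6],[0.09,0.045,0]],
  [1,[3.0,-6.0,3.8],[0.135,0.067,0]],
  [1,[4.0,-8.0,5.0],[0.18,0.09,0]],
  [1,[4.0,-8.0,5.0],[0.18,0.09,0]],
])

```text
clock: 6.23
tool_pos: [0.5528, 0.0695, 0.0679]
orientation: [174.0, -0.1, -153.8]
force: [-4.8, 0.6, 8.9]
opening: 0.0298
gripper_force: 30.0
```

>>> step_arm([
  [1,[-1.0,2.0,1.3],[-0.045,-0.022,0]],
  [1,[-2.0,4.0,2.6],[-0.09,-0.045,0]],
  [1,[-3.0,6.0,3.8],[-0.135,-0.067,0]],
  [1,[-4.0,8.0,5.0],[-0.18,-0.09,0]],
  [1,[-4.0,8.0,5.0],[-0.18,-0.09,0]],
])

```text
clock: 6.65
tool_pos: [0.548, 0.078, 0.0726]
orientation: [-174.0, -0.1, -153.6]
force: [7.9, -11.2, -0.8]
opening: 0.0301
gripper_force: 30.0
```

>>> step_arm([
  [1,[1.0,-2.0,1.3],[0.045,0.022,0]],
  [1,[2.0,-4.0,2.6],[0.09,0.045,0]],
  [1,[3.0,-6.0,3.8],[0.135,0.067,0]],
  [1,[4.0,-8.0,5.0],[0.18,0.09,0]],
  [1,[4.0,-8.0,5.0],[0.18,0.09,0]],
])

```text
clock: 7.07
tool_pos: [0.5538, 0.0701, 0.0777]
orientation: [174.0, 0.1, -153.8]
force: [1.0, 0.4, -1.1]
opening: 0.0297
gripper_force: 30.0
```

>>> step_arm([
  [1,[-0.5,1.0,2],[-0.022,-0.011,0]],
  [1,[-1.0,2.0,4],[-0.045,-0.022,0]],
  [1,[-1.5,3.0,6],[-0.068,-0.034,0]],
  [1,[-2.0,4.0,8.0],[-0.09,-0.045,0]],
  [1,[-2.0,4.0,9.0],[-0.09,-0.045,0]],
])

```text
clock: 7.48
tool_pos: [0.5497, 0.0751, 0.0863]
orientation: [-179.9, -0.0, -153.6]
force: [-1.7, 0.7, -1.0]
opening: 0.0302
gripper_force: 30.0
```

>>> step_arm([
  [1,[0,0,0],[0,0,0]],
  [1,[0,0,0],[0,0,0]],
  [1,[0,0,0],[0,0,0]],
  [1,[0,0,0],[0,0,0]],
  [1,[0,0,0],[0,0,0]],
])

```text
clock: 7.9
tool_pos: [0.5504, 0.0741, 0.0862]
orientation: [-180.0, -0.0, -153.7]
force: [1.1, -0.2, -0.1]
opening: 0.0296
gripper_force: 30.0
```

Run:
```python
from h import *
import cv2
a=ctrl.snapshot("wrist")[:,:,::-1]; b=ctrl.snapshot("scene")[160:260,240:420,::-1]
cv2.imwrite("pics/w5.png",np.vstack([cv2.resize(a[180:360,160:480],(480,270)),cv2.resize(b,(576,320))[:,48:528]]) )
o=ctrl.get_obs();print(o["tool_pos"],o["orientation"],o["force"],o["moment"])
```

```text
[0.5503504  0.07413288 0.08625912] [-1.79960798e+02 -3.05863015e-02 -1.53733215e+02] [ 0.26732926  0.17739484 -0.66962017] [-0.03343484 -0.01014508 -0.01717732]
```

View pics/w5.png

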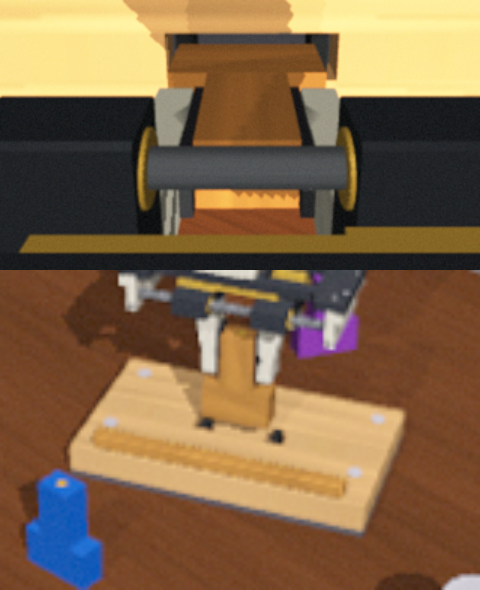

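The block is held upright, about 12 mm clear of the slot (slot ends visible at (205,425) and (277,437)). The jig is flat and the force readings are near zero, so I'll hand it in.

```bash
python3 -c "
from plant import ctrl
print(ctrl.close_job())"
```

```text
the job is handed in; nothing more can be done
None
```

I rocked the block free and handed the job in with it still gripped, upright and about 12 mm above its slot; the jig stayed flat, the bystanders weren't touched, and no verdict was returned.

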